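# Take the access panel off a returned appliance and rack it

## Robot

A 6-joint arm with a two-finger parallel gripper is mounted at the origin on the work surface. World frame = base frame: x ahead of the robot, y to its left, z up, the work surface at z = 0. Lengths are in m, angles in rad, forces in N, time in s.
With the tool pointing down it reaches from about 0.3 to 0.75 m from the base axis. Payload 8.5 kg.
Tool frame: the origin (TCP) lies between the finger pads; the fingertips stand 8 mm ahead of it and the grasp point (between the pads) lies 11 mm behind it; y points along the fingers, z is the direction in which the jaws open and shut, and the axes are right-handed (so a half turn about y gives the same grasp; the last joint's range is limited). The gripper opens to 88 mm and grips with 3 to 60 N. Pads are 18 mm wide; open, the fingers measure 123 mm over their backs; the gripper's body (75 mm by 187 mm) begins 45 mm behind the grasp point.
Start: joints at [1.111, 0.381, 1.297, -0, 1.464, -0.215], TCP at [0.133, 0.534, 0.247] pointing down, gripper open.
Joint ranges: [-3.11, 3.11], [-0.89, 2.33], [0.22, 2.48], [-1.42, 4.56], [0.17, 2.85], [-2.88, 2.88]. Speed limits (rad/s): [2.39, 2.39, 3.14, 3.14, 3.14, 3.14].

## Interface

Orientations are given as [roll, pitch, yaw] about the fixed x, y, z axes, in that order (R = Rz(yaw) Ry(pitch) Rx(roll)).
In Python, from station import state, get_image, job_done gives the robot as it stands. The module is installed in compiled form; this text tells all that it offers.
- The arm moves only by the shell command python3 -m handwheel 'ROWS' [FORCE]. ROWS is JSON, a list of rows, each an object with "dr": the turn, a rotation vector about the tool's x, y, z in degrees, a list of three; "xyz": the shift along the tool's x, y, z in mm, a list of three; "gripper": the closure, from -1 (fully open) to 1 (shut). A call has 1 to 5 rows; each row shifts and turns the commanded pose from where the row before left it, along the tool's axes as they then stand; what a row does not reach is not made up. A row lasts 1/12 s, in which the tool goes at most 41.7 mm and 7.16 degrees, less where a joint would pass 70% of its speed; a pose out of reach is approached as far as the arm can. A call with a gripper value outside its range is refused whole. The fingers move at their own pace and stop on an object; FORCE is the grip in N (left out, the last holds). Time passes only in rows, so rows that do not move let the fingers close. It gives the time, the measured TCP pose, the force and the opening at its end, in the units of the state.
- state(): the state, without advancing time (a new reading comes with each control period).
- get_image(name): name is "scene" or "top" or "wrist"; returns a dict with "image" (384x512x3 uint8, red, green, blue), "range_z" (384x512 float32, m along the optical axis (not along the pixel's ray), 0 where there is no reading), "K" (3x3 intrinsics, pixels), "xyz" and "rotation" of the camera in the world. Camera axes: x right, y down, z forward; pixel columns grow to the right and rows downward; lengths in m; the calibration is good to about 2 mm. A picture is of the moment at which its call begins.
- job_done(): hands the job in, once; it reports no verdict.
The state is a dict: "time": time; "joint_pos": joint angles; "dq": joint speeds; "joint_efforts": joint torques, N m; "tool_pos": TCP position; "tcp_rot": TCP orientation; "ft_force": force on the tool from outside, world axes, zero at the start; "ft_torque": the same for the moment, N m; "gripper_width": finger opening in m.
Only numpy, scipy, OpenCV 4.12 (cv2) and the standard library are available. Lean on these libraries where they do the work, as an engineer would, in place of code of your own. Each camera call takes 0.05 s, during which the arm holds its last target. There are 200 camera calls.

## Task

On the returns bench, swing both turn buttons of the flat appliance aside, clear of its access panel, then lift the panel out by its ridge, lay it flat in the middle of the rubber mat and let it go. Take it again across its long sides near one end and slide it, ridge up, into the bay in the front (robot's side) of the small white rack until it is fully home against the back, where it stays with its outer part sticking out. Do not drop the panel, leave the buttons turned aside and do not disturb the other things on the bench.

Things in the scene. Friction and masses are not known exactly. Their poses are not given: they have to be found in the camera images.
- case: Flat grey appliance 260 x 150 x 56 mm (x, y, z), fixed to the bench on its back. Origin: centre of its underside on the bench; x along its length, roughly away from the robot, z up. Its top has a recess 194 x 66 mm, 12 mm deep, centred, in which the panel lies flush on a ledge. It may stand to the left or the right of the mat.
- panel: White access panel 190 x 62 x 12 mm (x, y, z), 0.1 to 0.17 kg, with a grip ridge on the middle of its top: 44 mm along x, 12 mm wide (y), 18 mm high, so 30 mm high in all. Origin: centre of its underside, z up. It starts in the case's recess (underside 44 mm above the bench, top flush with the case's top), 2 mm of play all round.
- button_near (a joint): Black turn button on the end of the case nearer the robot, in rad about the vertical, positive anticlockwise from above. At 0 its bar points from the pivot straight over the panel (case +x); at +-1.57 it lies across the case, off the panel; it is clear of the panel beyond 1.22 either way; stops at +-1.75. Turns either way, stays where it is left. Starts within 0.35 of 0.
- button_far (a joint): The same button on the far end of the case; at 0 its bar points over the panel towards the robot (case -x). Same sign and sizes.
- pivot_near (a point): Pivot of the near button, at the top of the bar (74 mm above the bench), 111 mm from the case's centre along case -x. Bar 34 mm long from the pivot (boss 16 mm across), 10 mm wide, 16 mm high, underside 2 mm above the top of panel and case; light friction (0.04 N m).
- pivot_far (a point): Pivot of the far button, at the top of the bar, 111 mm from the case's centre along case +x.
- mat: Black rubber mat 220 x 100 x 3 mm (x, y, z), fixed to the bench. Origin: centre of its underside; x along its length. The panel is laid here.
- rack_mouth (a point): Middle of the front lower edge of the bay, on the bay's floor, 40 mm above the bench. x points into the bay, z up. The bay is 78 mm wide, 40 mm high and 115 mm deep to a rigid back; its roof is 3 mm thick (top 83 mm above the bench), sides 3 mm. A panel fully home has its centre 20 mm inside the mouth and sticks out 75 mm.
- rack: Small white steel rack, fixed, 119 mm deep, 84 mm wide, 83 mm high, its bay, dark inside, open towards the robot; its origin lies on the bench 100 mm in front of (outside) the bay's mouth, axes as rack_mouth. A closed plinth, flush with the mouth, carries the bay.
- screwdriver: Bystander: hand screwdriver lying on the bench; not to be disturbed.
- tape_roll: Bystander: roll of tape, cardboard ring 84 mm across, 25 mm high; not to be disturbed.
- carton: Bystander: small carton 70 x 60 x 50 mm; not to be disturbed.
- tray: Bystander: small divided parts tray 90 x 60 x 25 mm; not to be disturbed.
- jar: Bystander: small jar, 85 mm high; not to be disturbed.
- mug: Bystander: mug, 90 mm high; not to be disturbed.
Not all that is in view belongs to the job. What is meant by the panel is not turquoise, and is the larger of those in its own colour.

How it is judged:
By the outcome, as a careful person would: the job done as asked, in the order asked, and still so for the second after the job is handed in, with the robot touching nothing.
It also fails if it takes over 72 s, if anything falls off the work surface, if the arm or the gripper's body presses on something with over 40 N, if the wrist force passes 120 N, or if a joint passes its speed limit or range.

## Working session

There is one attempt and no reset: what is moved stays moved. The work goes in short steps, Python scripts to look and compute and a shell command to move; the robot and the scene stay as the last step left them, time stands still between calls to the robot, and variables do not carry over. Pictures are saved under pics/ and viewed, about 8 in all and at most 12, crops included, and the job is handed in when it is done.

```bash
mkdir -p pics; cat > h.py <<'E'
import numpy as np,cv2
from station import state,get_image
from scipy.spatial.transform import Rotation as R
def cap(n,f=None):
    d=get_image(n)
    if f: cv2.imwrite('pics/'+f,d['image'][:,:,::-1])
    return d
def cam(d):
    r=np.array(d['rotation']); r=r if r.shape==(3,3) else R.from_euler('xyz',r).as_matrix()
    return r,np.array(d['xyz'])
def ray(d,uv,z):
    r,t=cam(d);uv=np.atleast_2d(uv).astype(float)
    v=np.c_[uv,np.ones(len(uv))]@np.linalg.inv(d['K']).T@r.T
    return t+v*((z-t[2])/v[:,2])[:,None]
def cloud(d):
    r,t=cam(d);h,w=d['range_z'].shape
    u,v=np.meshgrid(np.arange(w),np.arange(h))
    p=np.stack([u,v,np.ones_like(u)],-1)@np.linalg.inv(d['K']).T*d['range_z'][...,None]
    return p@r.T+t
E
python3 - <<'E'
from h import *
import pickle
D={n:cap(n,n+'0.png') for n in('scene','top')}
pickle.dump(D,open('d0.pkl','wb'))
for n in D: print(n,D[n]['xyz'],np.round(D[n]['rotation'],3),D[n]['K'])
s=state();print(s)
a=np.hstack([D[n]['image'] for n in('top',)])
cv2.imwrite('pics/top0b.png',cv2.resize(a[:,:,::-1],(800,600),interpolation=cv2.INTER_CUBIC))
E
```

```text
scene [ 1.20720237 -0.34987473  0.85729479] [-2.34  -0.014  1.15 ] [[368.16730849   0.         256.26551163]
 [  0.         368.16730849 195.97590607]
 [  0.           0.           1.        ]]
top [ 0.35309626 -0.01015723  1.23703536] [-3.022  0.023 -1.581] [[368.01110435   0.         250.96186394]
 [  0.         368.01110435 190.35260428]
 [  0.           0.           1.        ]]
{'time': 0.1, 'joint_pos': array([ 1.11070907e+00,  3.81119016e-01,  1.29812229e+00, -3.10349083e-06,
        1.46357668e+00, -2.15318724e-01]), 'dq': array([-5.07664644e-05, -2.52130612e-03, -1.35545379e-03,  9.34268417e-04,
       -1.88776427e-03,  6.05907872e-04]), 'joint_efforts': array([ 4.72287196e-03, -4.38649285e+01, -2.24911666e+01,  7.15750689e-02,
        3.41580715e-02, -3.30845614e-05]), 'tool_pos': array([0.13319407, 0.53339854, 0.2462258 ]), 'tcp_rot': array([-1.57199402e+00,  2.58787802e-04, -2.44768353e-01]), 'ft_force': array([-0.16454093,  0.11260519,  0.36644787]), 'ft_torque': array([ 0.07199117, -0.00878859,  0.02843858]), 'gripper_width': 0.08810850642734726}
```

View pics/top0b.png

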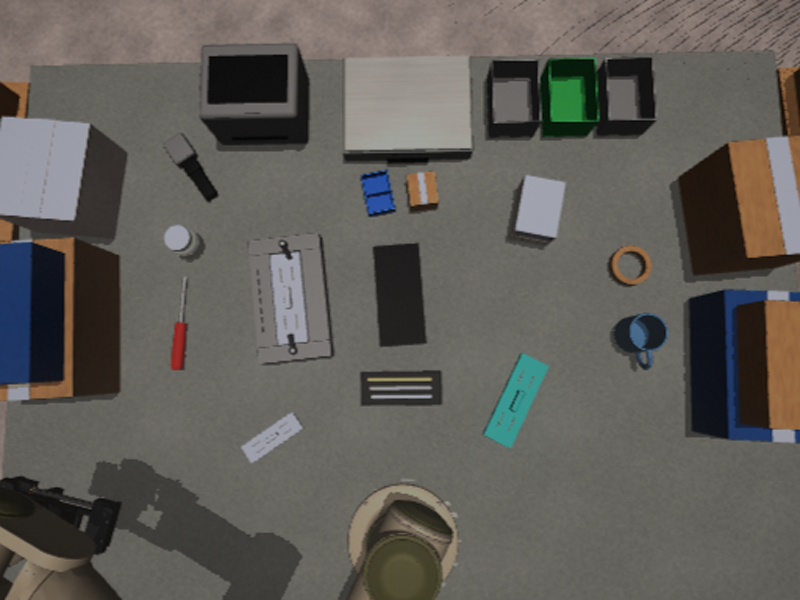

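View pics/scene0.png

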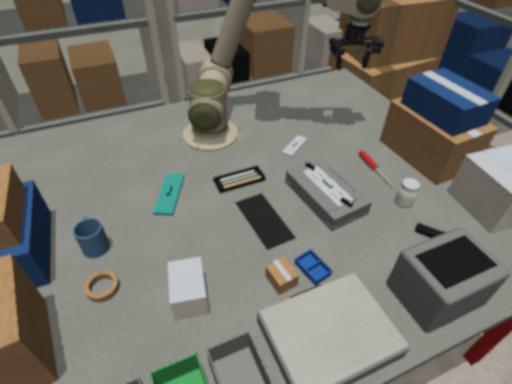

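The top view (800x600 scale) shows the case at (290,298), with pivots near (292,350) and (283,243). The mat is at (400,294), the rack at (540,208), and the small white and turquoise panels are decoys. Next I measure these.

```bash
python3 - <<'E'
from h import *
import pickle
D=pickle.load(open('d0.pkl','rb'));d=D['top'];P=cloud(d)
print('bench z',np.median(P[280:290,200:300,2]),P[280:290,200:300,2].std())
def rect(mask,z,name,seed):
    n,l=cv2.connectedComponents(mask.astype(np.uint8));k=l[seed[1],seed[0]]
    c,_=cv2.findContours((l==k).astype(np.uint8),0,2);c=max(c,key=cv2.contourArea)
    w=ray(d,c[:,0,:],z)[:,:2]
    r=cv2.minAreaRect((w*1000).astype(np.float32));print(name,k,r)
s=.64
hsv=cv2.cvtColor(d['image'],cv2.COLOR_RGB2HSV);g=d['image'].astype(int).sum(2)
z=P[...,2]
rect((z>.035),.056,'case',(int(265*s),int(300*s)))
rect((z>.06),.083,'rack',(int(540*s),int(205*s)))
rect((g<170)&(z<.02),.003,'mat',(256,188))
yy,xx=np.mgrid[:384,:512];box=(xx>160)&(xx<212)&(yy>150)&(yy<235)
rect((g>480)&box,.056,'panel',(int(280*s),int(310*s)))
print(z[150:232:6,185].round(3), g[190,165:210])
for n,p in (('near',(292,350)),('far',(283,243))): print(n,ray(d,(np.array(p)*s),.074))
m=box&(g<170)&(z>.03);n,l,st,c=cv2.connectedComponentsWithStats(m.astype(np.uint8))
for i in range(1,n):
    if st[i,4]>5: 
        q=np.argwhere(l==i)[:,::-1];print(st[i],ray(d,c[i],.074)[0],cv2.fitLine(ray(d,q,.074)[:,:2].astype(np.float32),2,0,.01,.01).ravel())
E
```

```text
bench z 0.0006005525406139745 0.08723668117229838
case 219 ((497.05322265625, 230.7567901611328), (263.44708251953125, 152.9054718017578), 6.172959327697754)
rack 376 ((675.2572021484375, -286.6766357421875), (87.11956787109375, 123.36067199707031), 77.89771270751953)
mat 74 ((509.2406921386719, 1.74517822265625), (219.57217407226562, 98.65330505371094), 3.531829833984375)
panel 1 ((499.50799560546875, 231.5965576171875), (183.5332489013672, 56.343017578125), 5.974442481994629)
[0.001 0.058 0.061 0.055 0.055 0.056 0.064 0.071 0.054 0.052 0.056 0.074
 0.076 0.057] [338 298 313 346 346 346 349 346 347 329 416 488 488 490 489 489 457 461
 491 494 351 367 486 490 490 490 488 492 490 363 290 355 356 356 356 353
 356 358 357 356 358 356 326 215 128]
near [[0.38826782 0.21853103 0.074     ]]
far [[0.6091748  0.23954354 0.074     ]]
[180 156   6  10  30] [0.59446033 0.23402132 0.074     ] [0.8943684  0.44733116 0.59446734 0.2340245 ]
[185 214   5  13  28] [0.40337638 0.21944278 0.074     ] [0.95927453 0.28247553 0.4033888  0.21944636]
```

```bash
cat > d.py <<'E'
import sys
from h import *
# usage: d.py x y z(mm) yaw(deg)  -> remaining shift in present tool axes (mm) and turn vector (deg)
x,y,z,w=map(float,sys.argv[1:5]);s=state()
Rt=R.from_euler('xyz',s['tcp_rot']);T=R.from_euler('xyz',[-90,0,w],degrees=True)
print('pos',(s['tool_pos']*1e3).round(1),'rpy',np.degrees(s['tcp_rot']).round(1),'t',s['time'],'w',round(s['gripper_width']*1e3,1),'F',s['ft_force'].round(1))
dp=np.array([x,y,z])-s['tool_pos']*1e3
print('shift',Rt.inv().apply(dp).round(1),'turn',np.degrees((Rt.inv()*T).as_rotvec()).round(1),'| shift after turn',T.inv().apply(dp).round(1), 'j6',s['joint_pos'][5].round(2))
E
M="python3 -m handwheel"
$M '[{"dr":[0,0,0],"xyz":[30,0,-20],"gripper":-1},{"dr":[0,0,0],"xyz":[30,-5,-20],"gripper":-1},{"dr":[0,0,0],"xyz":[30,-10,-20],"gripper":-1},{"dr":[0,0,0],"xyz":[30,-10,-20],"gripper":-1},{"dr":[0,0,0],"xyz":[30,-10,-20],"gripper":-1}]'
$M '[{"dr":[0,-5,0],"xyz":[30,-10,-20],"gripper":-1},{"dr":[0,-5,0],"xyz":[30,-5,-20],"gripper":-1},{"dr":[0,-5,0],"xyz":[30,0,-22],"gripper":-1},{"dr":[0,-5,0],"xyz":[30,0,-22],"gripper":-1},{"dr":[0,0,0],"xyz":[20,0,-20],"gripper":-1}]'
python3 d.py 460 225 300 6.1
```

```text
time: 0.52
tool_pos: [0.2552, 0.3988, 0.2819]
tcp_rot: [-1.571, 0.0, -0.244]
ft_force: [0.7, 0.0, -0.5]
gripper_width: 0.0879
time: 0.93
tool_pos: [0.3878, 0.2839, 0.2966]
tcp_rot: [-1.571, -0.0, 0.108]
ft_force: [-0.4, 0.3, -0.8]
gripper_width: 0.0881
pos [387.8 283.9 296.6] rpy [-90.   -0.    6.2] t 0.9333 w 88.1 F [-0.4  0.3 -0.8]
shift [ 65.4  -3.4 -66.3] turn [0.  0.1 0. ] | shift after turn [ 65.5  -3.4 -66.2] j6 -1.29
```

```bash
M="python3 -m handwheel"
$M '[{"dr":[0,0,0],"xyz":[22,-2,-22],"gripper":-1},{"dr":[0,0,0],"xyz":[22,-1,-22],"gripper":-1},{"dr":[0,0,0],"xyz":[21,0,-22],"gripper":-1},{"dr":[0,0,0],"xyz":[0,0,0],"gripper":-1},{"dr":[0,0,0],"xyz":[0,0,0],"gripper":-1}]' >/dev/null
python3 - <<'E'
from h import *
import pickle
d=cap('wrist','w1.png');pickle.dump(d,open('w1.pkl','wb'))
s=state();print(s['tool_pos'],d['xyz'],d['rotation'],d['K'][0,0])
E
```

```text
[0.4573767  0.22676933 0.299324  ] [0.38838267 0.21884116 0.43735059] [2.86702569e+00 4.34804842e-04 1.67253267e+00] 343.88698225370865
```

View pics/w1.png

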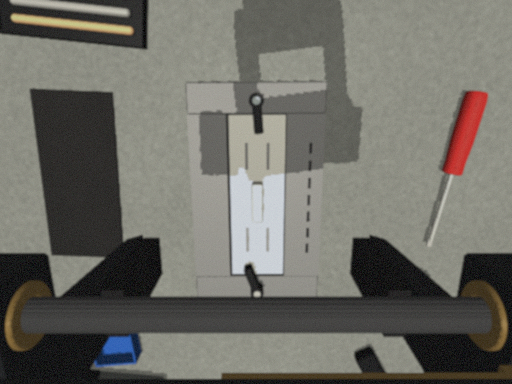

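The wrist view shows the near pivot at (257,99) with its bar tip at (260,132). The far pivot is at (257,295) with its tip at (248,266). The panel spans (228–286, 114–276) and the mat is at left.

```bash
python3 - <<'E'
from h import *
import pickle
d=pickle.load(open('w1.pkl','rb'))
for n,p,z in (('near piv',(257,99),.074),('near tip',(260,132),.074),('far piv',(257,295),.074),('far tip',(248,266),.074)): print(n,ray(d,p,z).round(4))
g=d['image'].astype(int).sum(2);yy,xx=np.mgrid[:384,:512]
def rect(m,z,n):
    c,_=cv2.findContours(m.astype(np.uint8),0,2);c=max(c,key=cv2.contourArea)
    w=ray(d,c[:,0,:],z)[:,:2];print(n,cv2.minAreaRect((w*1000).astype(np.float32)))
rect((g<170)&(xx<130)&(yy>80)&(yy<236),.003,'mat part')
hs=cv2.cvtColor(d['image'],cv2.COLOR_RGB2HSV).astype(int)
b=(xx>222)&(xx<292)&(yy>108)&(yy<290)
lim=np.where(yy<172,0,0)
# panel edges: bright step on rows
for r in (150,162,190,215,250,262):
    row=d['image'][r,215:300].astype(int).sum(1);gd=np.diff(row);e=[215+np.argmax(gd[:25])+.5,215+50+np.argmin(gd[50:])+.5]
    print(r,e,ray(d,[[e[0]+.5,r],[e[1],r]],.056)[:,:2].round(4).tolist())
row=d['image'][200,240:275].astype(int).sum(1);print(row)
for c in (236,276): 
    col=d['image'][105:285,c].astype(int).sum(1);gd=np.diff(col)
    e=[105+np.argmax(gd[:30]),195+np.argmin(gd[90:])];print(c,e,ray(d,[[c,e[0]+.5],[c,e[1]+.5]],.056)[:,:2].round(4).tolist())
E
```

```text
near piv [[0.3879 0.2199 0.074 ]]
near tip [[0.4205 0.2264 0.074 ]]
far piv [[0.6119 0.243  0.074 ]]
far tip [[0.575  0.2287 0.074 ]]
mat part ((495.45208740234375, 1.5548973083496094), (188.8820037841797, 98.08478546142578), 3.599579095840454)
150 [np.float64(228.5), np.float64(284.5)] [[0.4452, 0.1946], [0.4389, 0.2559]]
162 [np.float64(228.5), np.float64(284.5)] [[0.4586, 0.1957], [0.4523, 0.2576]]
190 [np.float64(229.5), np.float64(283.5)] [[0.4908, 0.1995], [0.4846, 0.2605]]
215 [np.float64(230.5), np.float64(283.5)] [[0.5209, 0.2031], [0.5146, 0.2642]]
250 [np.float64(231.5), np.float64(282.5)] [[0.5651, 0.208], [0.5589, 0.2685]]
262 [np.float64(231.5), np.float64(282.5)] [[0.5809, 0.2093], [0.5747, 0.2705]]
[622 631 634 633 637 630 624 630 629 629 614 593 602 617 629 616 629 624
 632 626 629 580 538 569 615 620 625 635 624 627 631 624 623 626 629]
236 [np.int64(114), np.int64(273)] [[0.4062, 0.1991], [0.5959, 0.2155]]
276 [np.int64(114), np.int64(273)] [[0.4018, 0.242], [0.5909, 0.2644]]
```

```bash
M="python3 -m handwheel"
$M '[{"dr":[0,-6.8,0],"xyz":[0,0,0],"gripper":0.35},{"dr":[0,0,0],"xyz":[-16,25,3],"gripper":0.35},{"dr":[0,0,0],"xyz":[-16,35,3],"gripper":0.35},{"dr":[0,0,0],"xyz":[-16,35,2],"gripper":0.35},{"dr":[0,0,0],"xyz":[0,35,0],"gripper":0.35}]' >/dev/null
$M '[{"dr":[0,0,0],"xyz":[0,30,0],"gripper":0.35},{"dr":[0,0,0],"xyz":[0,20,0],"gripper":0.35},{"dr":[0,0,0],"xyz":[0,0,0],"gripper":0.35},{"dr":[0,0,0],"xyz":[0,0,0],"gripper":0.35}]' >/dev/null
python3 d.py 408.5 223.7 69 13
python3 - <<'E'
from h import *
cap('wrist','w2.png')
E
```

```text
pos [408.2 224.7 119.9] rpy [-90.    0.1  12.8] t 2.15 w 30.4 F [-1.1 -0.3 -0. ]
shift [ 0.1 50.9 -1. ] turn [-0.  -0.2 -0.1] | shift after turn [ 0.  50.9 -1. ] j6 -1.55
```

View pics/w2.png

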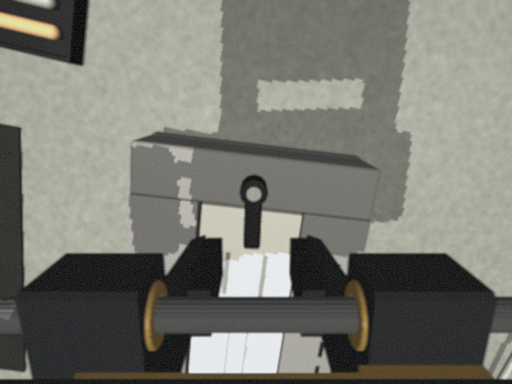

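The view is as planned: the bar runs (253,190)–(253,245), centred between the fingers and aligned with the tool. I lower and swing it clockwise.

```bash
M="python3 -m handwheel"
$M '[{"dr":[0,0,0],"xyz":[0,20,-1],"gripper":0.35},{"dr":[0,0,0],"xyz":[0,20,0],"gripper":0.35},{"dr":[0,0,0],"xyz":[0,11,0],"gripper":0.35},{"dr":[0,0,0],"xyz":[0,0,0],"gripper":0.65},{"dr":[0,0,0],"xyz":[0,0,0],"gripper":0.65}]'
$M '[{"dr":[0,6,0],"xyz":[-0.1,0,-2.2],"gripper":0.65},{"dr":[0,6,0],"xyz":[-0.1,0,-2.2],"gripper":0.65},{"dr":[0,6,0],"xyz":[-0.1,0,-2.2],"gripper":0.65},{"dr":[0,6,0],"xyz":[-0.1,0,-2.2],"gripper":0.65},{"dr":[0,6,0],"xyz":[-0.1,0,-2.2],"gripper":0.65}]'
$M '[{"dr":[0,6,0],"xyz":[-0.1,0,-2.2],"gripper":0.65},{"dr":[0,6,0],"xyz":[-0.1,0,-2.2],"gripper":0.65},{"dr":[0,6,0],"xyz":[-0.1,0,-2.2],"gripper":0.65},{"dr":[0,6,0],"xyz":[-0.1,0,-2.2],"gripper":0.65},{"dr":[0,6,0],"xyz":[-0.1,0,-2.2],"gripper":0.65}]'
python3 d.py 388 198 69 -89
```

```text
time: 2.62
tool_pos: [0.4098, 0.2234, 0.07]
tcp_rot: [-1.571, -0.002, 0.223]
ft_force: [0.0, -0.3, -0.4]
gripper_width: 0.0174
time: 3.03
tool_pos: [0.4096, 0.2126, 0.0705]
tcp_rot: [-1.569, -0.002, -0.306]
ft_force: [0.2, 1.2, -1.0]
gripper_width: 0.0152
time: 3.45
tool_pos: [0.404, 0.2034, 0.0706]
tcp_rot: [-1.567, -0.002, -0.829]
ft_force: [0.6, 1.9, 0.0]
gripper_width: 0.0157
pos [404.  203.4  70.6] rpy [-89.8  -0.1 -47.5] t 3.45 w 15.7 F [0.6 1.9 0. ]
shift [ -6.8   1.5 -15.4] turn [-0.2 41.5  0. ] | shift after turn [  5.1   1.6 -16.1] j6 -0.54
```

```bash
M="python3 -m handwheel"
$M '[{"dr":[0,6,0],"xyz":[-0.1,0,-2.2],"gripper":0.65},{"dr":[0,6,0],"xyz":[-0.1,0,-2.2],"gripper":0.65},{"dr":[0,6,0],"xyz":[-0.1,0,-2.2],"gripper":0.65},{"dr":[0,6,0],"xyz":[-0.1,0,-2.2],"gripper":0.65},{"dr":[0,6,0],"xyz":[-0.1,0,-2.2],"gripper":0.65}]' >/dev/null
$M '[{"dr":[0,6,0],"xyz":[-0.1,0,-2.2],"gripper":0.65},{"dr":[0,0,0],"xyz":[0,0,0],"gripper":0.65},{"dr":[0,0,0],"xyz":[0,0,0],"gripper":0.65}]'
python3 d.py 388 198 69 -89
```

```text
time: 4.12
tool_pos: [0.3921, 0.1976, 0.07]
tcp_rot: [-1.568, 0.0, -1.449]
ft_force: [1.1, 0.4, 1.3]
gripper_width: 0.0154
pos [392.1 197.6  70. ] rpy [-89.8   0.  -83. ] t 4.1167 w 15.4 F [1.1 0.4 1.3]
shift [-0.9  1.  -4. ] turn [-0.2  6.  -0. ] | shift after turn [-0.4  1.  -4.1] j6 0.07
```

```bash
M="python3 -m handwheel"
$M '[{"dr":[0,6,0],"xyz":[-0.5,0,-3.5],"gripper":0.65},{"dr":[0,0,0],"xyz":[0,0,0],"gripper":0.35},{"dr":[0,0,0],"xyz":[0,0,0],"gripper":0.35},{"dr":[0,0,0],"xyz":[0,-30,0],"gripper":0.35},{"dr":[0,0,0],"xyz":[0,-30,0],"gripper":0.35}]'
$M '[{"dr":[0,0,0],"xyz":[-7,0,34],"gripper":0.35},{"dr":[0,0,0],"xyz":[-6,0,34],"gripper":0.35},{"dr":[0,0,0],"xyz":[-6,0,34],"gripper":0.35},{"dr":[0,6.8,0],"xyz":[-6,0,34],"gripper":0.35},{"dr":[0,6.8,0],"xyz":[-6,0,32],"gripper":0.35}]' >/dev/null
$M '[{"dr":[0,6.8,0],"xyz":[0,0,25],"gripper":0.35},{"dr":[0,6.8,0],"xyz":[0,0,0],"gripper":0.35},{"dr":[0,6.8,0],"xyz":[0,0,0],"gripper":0.35},{"dr":[0,6.8,0],"xyz":[0,0,0],"gripper":0.35},{"dr":[0,6.8,0],"xyz":[0,0,0],"gripper":0.35}]' >/dev/null
$M '[{"dr":[0,6.8,0],"xyz":[0,0,0],"gripper":0.35},{"dr":[0,6.8,0],"xyz":[0,0,0],"gripper":0.35},{"dr":[0,6.8,0],"xyz":[0,0,0],"gripper":0.35},{"dr":[0,0,0],"xyz":[0,0,0],"gripper":0.35},{"dr":[0,0,0],"xyz":[0,0,0],"gripper":0.35}]' >/dev/null
python3 d.py 589.7 234.8 69 -157
```

```text
time: 4.53
tool_pos: [0.3871, 0.1973, 0.1289]
tcp_rot: [-1.575, -0.001, -1.553]
ft_force: [1.1, -0.5, 0.7]
gripper_width: 0.0288
pos [580.3 221.4 128.8] rpy [ -90.    -0.  -156.9] t 5.7833 w 28.5 F [ 0.2 -0.3  0.7]
shift [-14.   59.8  -8.6] turn [0.  0.1 0. ] | shift after turn [-13.9  59.8  -8.7] j6 1.34
```

```bash
M="python3 -m handwheel"
$M '[{"dr":[0,0,0],"xyz":[-14,9,-8.6],"gripper":0.35},{"dr":[0,0,0],"xyz":[0,0,0],"gripper":0.35},{"dr":[0,0,0],"xyz":[0,0,0],"gripper":0.35}]' >/dev/null
python3 d.py 589.7 234.8 69 -157
python3 - <<'E'
from h import *
cap('wrist','w3.png')
E
```

```text
pos [589.6 234.9 119.3] rpy [-9.00e+01 -1.00e-01 -1.57e+02] t 6.0333 w 28.7 F [-0.7 -0.3  0.2]
shift [-0.1 50.3  0.1] turn [0.  0.  0.1] | shift after turn [-0.  50.3  0.1] j6 1.36
```

View pics/w3.png

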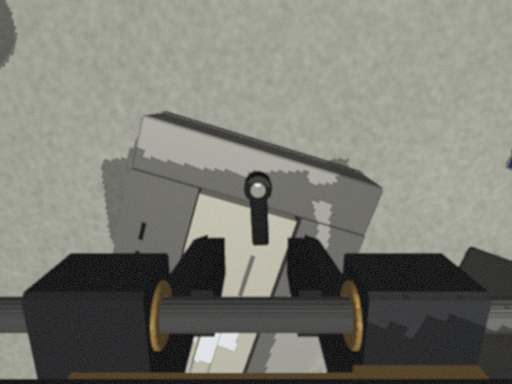

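The bar runs (258,188)–(261,242), between the fingers. I lower and swing it anticlockwise.

```bash
M="python3 -m handwheel"
$M '[{"dr":[0,0,0],"xyz":[0,20,1],"gripper":0.35},{"dr":[0,0,0],"xyz":[0,20,0],"gripper":0.35},{"dr":[0,0,0],"xyz":[0,10,0],"gripper":0.35},{"dr":[0,0,0],"xyz":[0,0,0],"gripper":0.65},{"dr":[0,0,0],"xyz":[0,0,0],"gripper":0.65}]'
$M '[{"dr":[0,-6,0],"xyz":[-0.1,0,2.2],"gripper":0.65},{"dr":[0,-6,0],"xyz":[-0.1,0,2.2],"gripper":0.65},{"dr":[0,-6,0],"xyz":[-0.1,0,2.2],"gripper":0.65},{"dr":[0,-6,0],"xyz":[-0.1,0,2.2],"gripper":0.65},{"dr":[0,-6,0],"xyz":[-0.1,0,2.2],"gripper":0.65}]'
$M '[{"dr":[0,-6,0],"xyz":[-0.1,0,2.2],"gripper":0.65},{"dr":[0,-6,0],"xyz":[-0.1,0,2.2],"gripper":0.65},{"dr":[0,-6,0],"xyz":[-0.1,0,2.2],"gripper":0.65},{"dr":[0,-6,0],"xyz":[-0.1,0,2.2],"gripper":0.65},{"dr":[0,-6,0],"xyz":[-0.1,0,2.2],"gripper":0.65}]'
$M '[{"dr":[0,-6,0],"xyz":[-0.1,0,2.2],"gripper":0.65},{"dr":[0,-6,0],"xyz":[-0.1,0,2.2],"gripper":0.65},{"dr":[0,-6,0],"xyz":[-0.1,0,2.2],"gripper":0.65},{"dr":[0,0,0],"xyz":[0,0,0],"gripper":0.65},{"dr":[0,0,0],"xyz":[0,0,0],"gripper":0.65}]'
python3 d.py 612 222 69 -79
```

```text
time: 6.5
tool_pos: [0.5903, 0.2336, 0.0701]
tcp_rot: [-1.571, -0.0, -2.743]
ft_force: [0.2, -0.3, 0.2]
gripper_width: 0.0172
time: 6.92
tool_pos: [0.5973, 0.2255, 0.0713]
tcp_rot: [-1.57, 0.002, -2.215]
ft_force: [-0.3, 2.2, -0.8]
gripper_width: 0.0153
time: 7.33
tool_pos: [0.6073, 0.2213, 0.0713]
tcp_rot: [-1.569, 0.001, -1.691]
ft_force: [-1.9, 1.7, 0.8]
gripper_width: 0.0153
time: 7.75
tool_pos: [0.614, 0.2212, 0.0709]
tcp_rot: [-1.569, -0.0, -1.385]
ft_force: [-0.8, -0.1, 1.2]
gripper_width: 0.0153
pos [614.  221.2  70.9] rpy [-89.9  -0.  -79.4] t 7.75 w 15.3 F [-0.8 -0.1  1.2]
shift [-1.2  1.9 -1.8] turn [-0.1 -0.4  0. ] | shift after turn [-1.2  1.9 -1.8] j6 -0.02
```

```bash
M="python3 -m handwheel"
$M '[{"dr":[0,0,0],"xyz":[0,0,0],"gripper":0.3},{"dr":[0,0,0],"xyz":[0,0,0],"gripper":0.3},{"dr":[0,0,0],"xyz":[0,-30,0],"gripper":0.3},{"dr":[0,0,0],"xyz":[0,-40,0],"gripper":0},{"dr":[0,0,0],"xyz":[0,-40,0],"gripper":0}]' >/dev/null
$M '[{"dr":[0,0,0],"xyz":[-11,-30,-37],"gripper":0},{"dr":[0,0,0],"xyz":[-11,0,-37],"gripper":0},{"dr":[0,-6.8,0],"xyz":[-10,0,-37],"gripper":0},{"dr":[0,-6.8,0],"xyz":[0,0,0],"gripper":0},{"dr":[0,-6.8,0],"xyz":[0,0,0],"gripper":0}]' >/dev/null
$M '[{"dr":[0,-6.8,0],"xyz":[0,0,0],"gripper":0},{"dr":[0,-6.8,0],"xyz":[0,0,0],"gripper":0},{"dr":[0,-6.8,0],"xyz":[0,0,0],"gripper":0},{"dr":[0,-6.8,0],"xyz":[0,0,0],"gripper":0},{"dr":[0,-6.8,0],"xyz":[0,0,0],"gripper":0}]' >/dev/null
$M '[{"dr":[0,-6.8,0],"xyz":[0,0,0],"gripper":0},{"dr":[0,-6.8,0],"xyz":[0,0,0],"gripper":0},{"dr":[0,-6.8,0],"xyz":[0,0,0],"gripper":0},{"dr":[0,-4,0],"xyz":[0,0,0],"gripper":0},{"dr":[0,0,0],"xyz":[0,0,0],"gripper":0}]' >/dev/null
$M '[{"dr":[0,0,0],"xyz":[0,0,0],"gripper":0},{"dr":[0,0,0],"xyz":[0,0,0],"gripper":0}]' >/dev/null
python3 d.py 498.5 231 100 6.2
python3 - <<'E'
from h import *
import pickle
d=cap('wrist','w4.png');pickle.dump(d,open('w4.pkl','wb'))
E
```

```text
pos [504.1 231.2 205.4] rpy [-90.   -0.   -0.6] t 9.5833 w 43.9 F [-0.1  0.8  0.1]
shift [ -5.7 105.4  -0.3] turn [-0.  -6.8  0. ] | shift after turn [ -5.6 105.4   0.4] j6 -1.34
```

View pics/w4.png

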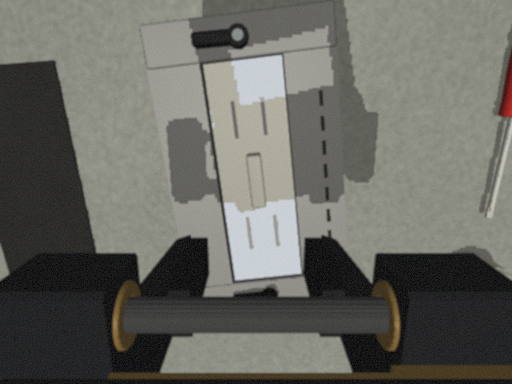

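The near bar lies across the case at (193–240, 38) and the far bar at (235–278, 294), both clear. The ridge is centred near (256,181).

```bash
python3 - <<'E'
from h import *
import pickle
d=pickle.load(open('w4.pkl','rb'))
for n,p in (('ridge',(256.3,180.5)),('r near',(253.5,153.5)),('r far',(259,207.5))): print(n,ray(d,p,.074).round(4))
for n,p in (('nl',(203,64)),('nr',(282,54)),('fr',(302,274)),('fl',(233,283))): print(n,ray(d,p,.056).round(4))
print('near',ray(d,[[240,36],[193,39]],.074).round(4),'far',ray(d,[[273,293],[236,295]],.074).round(4))
E
python3 d.py 498.5 231 130 6.2
```

```text
ridge [[0.497  0.2315 0.074 ]]
r near [[0.4752 0.2295 0.074 ]]
r far [[0.5199 0.2335 0.074 ]]
nl [[0.4071 0.1907 0.056 ]]
nr [[0.4005 0.2525 0.056 ]]
fr [[0.5908 0.273  0.056 ]]
fl [[0.5995 0.2087 0.056 ]]
near [[0.3902 0.2208 0.074 ]
 [0.3918 0.1869 0.074 ]] far [[0.5994 0.2453 0.074 ]
 [0.6011 0.2125 0.074 ]]
pos [504.2 231.2 205.4] rpy [-90.   -0.   -0.6] t 9.6333 w 44.2 F [-0.2 -0.6 -0.7]
shift [-5.7 75.4 -0.3] turn [-0.  -6.8  0. ] | shift after turn [-5.6 75.4  0.4] j6 -1.34
```

```bash
M="python3 -m handwheel"
$M '[{"dr":[0,-6.8,0],"xyz":[-5.6,20,0],"gripper":0.2},{"dr":[0,0,0],"xyz":[0,35,0],"gripper":0.2},{"dr":[0,0,0],"xyz":[0,35,0],"gripper":0.2},{"dr":[0,0,0],"xyz":[0,25,0],"gripper":0.2},{"dr":[0,0,0],"xyz":[0,0,0],"gripper":0.2}]' >/dev/null
$M '[{"dr":[0,0,0],"xyz":[0,0,0],"gripper":0.2},{"dr":[0,0,0],"xyz":[0,0,0],"gripper":0.2}]'
python3 d.py 498.5 231 67 6.2
```

```text
time: 10.22
tool_pos: [0.4995, 0.2315, 0.0919]
tcp_rot: [-1.571, -0.003, 0.111]
ft_force: [-0.3, 0.0, 0.5]
gripper_width: 0.0348
pos [499.5 231.5  91.9] rpy [-90.   -0.1   6.3] t 10.2167 w 34.8 F [-0.3  0.   0.5]
shift [-1.1 24.9 -0.4] turn [-0.   0.1  0.1] | shift after turn [-1.  24.9 -0.4] j6 -1.46
```

```bash
M="python3 -m handwheel"
$M '[{"dr":[0,0,0],"xyz":[-1,15,0],"gripper":0.2},{"dr":[0,0,0],"xyz":[0,10,-0.4],"gripper":0.2},{"dr":[0,0,0],"xyz":[0,0,0],"gripper":0.2},{"dr":[0,0,0],"xyz":[0,0,0],"gripper":1},{"dr":[0,0,0],"xyz":[0,0,0],"gripper":1}]' 30
$M '[{"dr":[0,0,0],"xyz":[0,0,0],"gripper":1},{"dr":[0,0,0],"xyz":[0,0,0],"gripper":1},{"dr":[0,0,0],"xyz":[0,0,0],"gripper":1},{"dr":[0,0,0],"xyz":[0,0,0],"gripper":1}]'
python3 d.py 498.5 231 67 6.2
```

```text
time: 10.63
tool_pos: [0.4981, 0.2309, 0.0662]
tcp_rot: [-1.571, -0.001, 0.111]
ft_force: [0.2, -0.2, 0.2]
gripper_width: 0.0241
time: 10.97
tool_pos: [0.4979, 0.2309, 0.066]
tcp_rot: [-1.571, -0.001, 0.111]
ft_force: [-1.6, 0.3, 5.9]
gripper_width: 0.0117
pos [497.9 230.9  66. ] rpy [-90.   -0.1   6.4] t 10.9667 w 11.7 F [-1.6  0.3  5.9]
shift [ 0.6 -1.   0. ] turn [-0.   0.2  0.1] | shift after turn [ 0.6 -1.   0. ] j6 -1.46
```

```bash
M="python3 -m handwheel"
$M '[{"dr":[0,0,0],"xyz":[0,0,0],"gripper":1},{"dr":[0,0,0],"xyz":[0,-4,0],"gripper":1},{"dr":[0,0,0],"xyz":[0,-8,0],"gripper":1},{"dr":[0,0,0],"xyz":[0,-12,0],"gripper":1},{"dr":[0,0,0],"xyz":[0,-15,0],"gripper":1}]' 45
$M '[{"dr":[0,0,0],"xyz":[0,-20,0],"gripper":1},{"dr":[0,0,0],"xyz":[0,-20,0],"gripper":1},{"dr":[0,0,0],"xyz":[0,-10,0],"gripper":1},{"dr":[0,0,0],"xyz":[0,0,0],"gripper":1},{"dr":[0,0,0],"xyz":[0,0,0],"gripper":1}]'
python3 d.py 509.2 1.8 60 3.5
```

```text
time: 11.38
tool_pos: [0.4971, 0.2306, 0.1045]
tcp_rot: [-1.571, 0.002, 0.111]
ft_force: [0.4, -0.8, -2.2]
gripper_width: 0.0115
time: 11.8
tool_pos: [0.4974, 0.2307, 0.1541]
tcp_rot: [-1.571, -0.0, 0.111]
ft_force: [-0.6, -0.1, -1.4]
gripper_width: 0.0116
pos [497.4 230.7 154.1] rpy [-90.   -0.    6.4] t 11.8 w 11.6 F [-0.6 -0.1 -1.4]
shift [ -13.7   94.1 -228.8] turn [0.  2.9 0. ] | shift after turn [  -2.2   94.1 -229.2] j6 -1.46
```

```bash
M="python3 -m handwheel"
$M '[{"dr":[0,2.9,0],"xyz":[0,0,-6],"gripper":1},{"dr":[0,0,0],"xyz":[0,0,-14],"gripper":1},{"dr":[0,0,0],"xyz":[-1,0,-24],"gripper":1},{"dr":[0,0,0],"xyz":[-1,0,-28],"gripper":1},{"dr":[0,0,0],"xyz":[0,0,-28],"gripper":1}]' >/dev/null
$M '[{"dr":[0,0,0],"xyz":[0,0,-28],"gripper":1},{"dr":[0,0,0],"xyz":[0,0,-28],"gripper":1},{"dr":[0,0,0],"xyz":[0,0,-28],"gripper":1},{"dr":[0,0,0],"xyz":[0,0,-24],"gripper":1},{"dr":[0,0,0],"xyz":[0,0,-14],"gripper":1}]' >/dev/null
$M '[{"dr":[0,0,0],"xyz":[0,0,-7],"gripper":1},{"dr":[0,0,0],"xyz":[0,20,0],"gripper":1},{"dr":[0,0,0],"xyz":[0,30,0],"gripper":1},{"dr":[0,0,0],"xyz":[0,25,0],"gripper":1},{"dr":[0,0,0],"xyz":[0,0,0],"gripper":1}]'
$M '[{"dr":[0,0,0],"xyz":[0,0,0],"gripper":1},{"dr":[0,0,0],"xyz":[0,0,0],"gripper":1}]'
python3 d.py 509.2 1.8 26 3.5
python3 - <<'E'
from h import *
import pickle
d=cap('scene');i=d['image'][90:300,150:400]
cv2.imwrite('pics/s5.png',cv2.resize(i[:,:,::-1],None,fx=3,fy=2.8)[:600,:800])
E
```

```text
time: 13.05
tool_pos: [0.5071, 0.0031, 0.0748]
tcp_rot: [-1.568, 0.009, 0.061]
ft_force: [-1.4, 0.4, -3.1]
gripper_width: 0.011
time: 13.22
tool_pos: [0.5103, 0.0023, 0.0802]
tcp_rot: [-1.571, -0.001, 0.061]
ft_force: [0.3, -0.1, -2.1]
gripper_width: 0.0118
pos [510.3   2.3  80.2] rpy [-90.   -0.1   3.5] t 13.2167 w 11.8 F [ 0.3 -0.1 -2.1]
shift [-1.1 54.2 -0.5] turn [0.  0.  0.1] | shift after turn [-1.1 54.2 -0.5] j6 -1.86
```

View pics/s5.png

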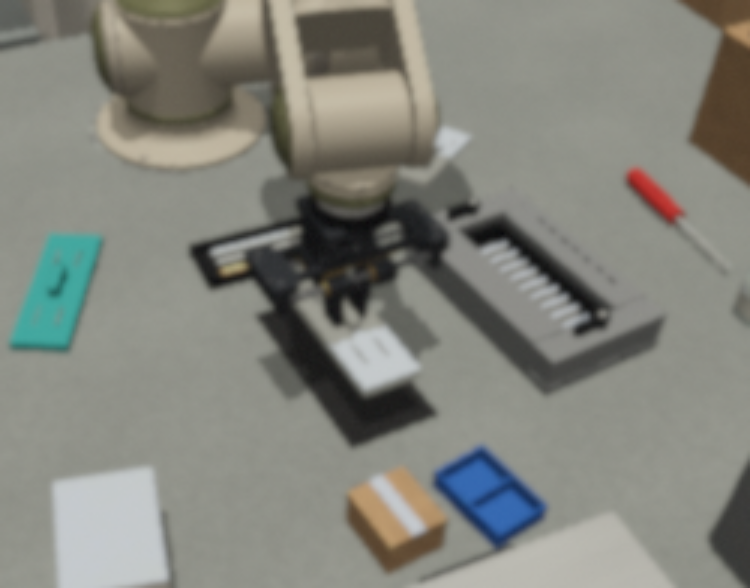

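The panel hangs level over the mat, at about (370,350) in the crop, and the case recess is empty. I lower it and release.

```bash
M="python3 -m handwheel"
$M '[{"dr":[0,0,0],"xyz":[-1.1,15,-0.5],"gripper":1},{"dr":[0,0,0],"xyz":[0,18,0],"gripper":1},{"dr":[0,0,0],"xyz":[0,14,0],"gripper":1},{"dr":[0,0,0],"xyz":[0,4,0],"gripper":1},{"dr":[0,0,0],"xyz":[0,0,0],"gripper":1}]'
$M '[{"dr":[0,0,0],"xyz":[0,2,0],"gripper":1},{"dr":[0,0,0],"xyz":[0,1,0],"gripper":1},{"dr":[0,0,0],"xyz":[0,0,0],"gripper":1},{"dr":[0,0,0],"xyz":[0,0,0],"gripper":1}]'
python3 d.py 509.2 1.8 25 3.5
```

```text
time: 13.68
tool_pos: [0.5089, 0.0016, 0.0286]
tcp_rot: [-1.571, -0.0, 0.061]
ft_force: [0.1, 0.7, -1.7]
gripper_width: 0.0118
time: 14.02
tool_pos: [0.509, 0.0015, 0.0259]
tcp_rot: [-1.571, -0.001, 0.061]
ft_force: [0.8, -0.6, -2.0]
gripper_width: 0.0116
pos [509.    1.5  25.9] rpy [-90.   -0.1   3.5] t 14.0167 w 11.6 F [ 0.8 -0.6 -2. ]
shift [0.2 0.9 0.3] turn [ 0.  -0.   0.1] | shift after turn [0.2 0.9 0.3] j6 -1.86
```

```bash
M="python3 -m handwheel"
$M '[{"dr":[0,0,0],"xyz":[0,1,0],"gripper":1},{"dr":[0,0,0],"xyz":[0,0.7,0],"gripper":1},{"dr":[0,0,0],"xyz":[0,0,0],"gripper":1}]'
$M '[{"dr":[0,0,0],"xyz":[0,0,0],"gripper":0.5},{"dr":[0,0,0],"xyz":[0,0,0],"gripper":0.5},{"dr":[0,0,0],"xyz":[0,0,0],"gripper":0.5},{"dr":[0,0,0],"xyz":[0,0,0],"gripper":0.5},{"dr":[0,0,0],"xyz":[0,-20,0],"gripper":0.5}]'
$M '[{"dr":[0,0,0],"xyz":[0,-40,0],"gripper":-1},{"dr":[0,0,0],"xyz":[-40,-40,0],"gripper":-1},{"dr":[0,0,0],"xyz":[-32,-30,0],"gripper":-1},{"dr":[0,0,0],"xyz":[0,0,0],"gripper":-1},{"dr":[0,0,0],"xyz":[0,0,0],"gripper":-1}]'
python3 - <<'E'
from h import *
import pickle
d=cap('wrist','w6.png');pickle.dump(d,open('w6.pkl','wb'))
E
```

```text
time: 14.27
tool_pos: [0.5091, 0.0015, 0.025]
tcp_rot: [-1.571, -0.002, 0.061]
ft_force: [-4.1, -0.5, 13.2]
gripper_width: 0.0111
time: 14.68
tool_pos: [0.5072, 0.0018, 0.0413]
tcp_rot: [-1.569, 0.006, 0.061]
ft_force: [-0.5, 0.5, -0.8]
gripper_width: 0.0223
time: 15.1
tool_pos: [0.4489, -0.0022, 0.1428]
tcp_rot: [-1.572, -0.003, 0.06]
ft_force: [-0.4, -0.4, -0.8]
gripper_width: 0.053
```

View pics/w6.png

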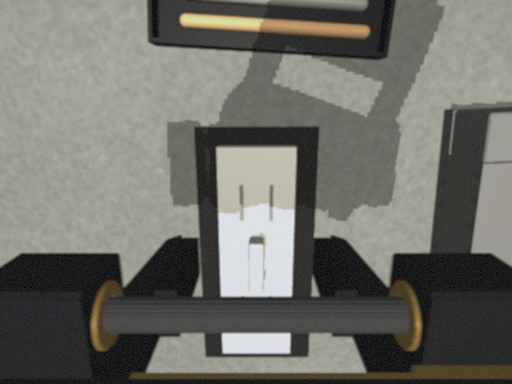

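The panel lies flat and centred on the mat, its near end running from (216,146) to (297,146). Next is the across-the-sides grasp.

```bash
python3 - <<'E'
from h import *
import pickle
d=pickle.load(open('w6.pkl','rb'))
e=ray(d,[[216,146],[297,146],[219,240],[295,240]],.015)[:,:2];print('panel',e.round(4))
c1=e[:2].mean(0);c2=e[2:].mean(0);v=c2-c1;a=np.arctan2(v[1],v[0]);print('yaw',np.degrees(a),'centre',c1+.095*np.array([np.cos(a),np.sin(a)]),'grip',c1+.022*np.array([np.cos(a),np.sin(a)]))
print('mat',ray(d,[[196,128],[319,127]],.003).round(4))
P=cloud(d);print('tray z',np.median(P[10:40,200:350,2]),'tray far edge',ray(d,[[270,52]],.02))
E
python3 d.py 436.5 -2.5 80 3.5
```

```text
panel [[ 0.4158 -0.0352]
 [ 0.4121  0.0272]
 [ 0.494  -0.0305]
 [ 0.4902  0.0328]]
yaw 3.775526538391584 centre [0.5087587  0.00221315] grip [ 0.43591713 -0.00259373]
mat [[ 0.4042 -0.0528  0.003 ]
 [ 0.3976  0.0447  0.003 ]]
tray z 0.004346082078180852 tray far edge [[0.34675913 0.00140592 0.02      ]]
pos [449.3  -2.2 141.7] rpy [-90.   -0.1   3.5] t 15.15 w 57.4 F [ 0.7  0.2 -1.1]
shift [-12.9  61.7   0.5] turn [ 0.  -0.   0.1] | shift after turn [-12.8  61.7   0.5] j6 -1.9
```

```bash
M="python3 -m handwheel"
$M '[{"dr":[0,0,0],"xyz":[-12.8,20,0.3],"gripper":-1},{"dr":[0,0,0],"xyz":[0,25,0],"gripper":-1},{"dr":[0,0,0],"xyz":[0,25,0],"gripper":-1},{"dr":[0,0,0],"xyz":[0,0,0],"gripper":-1},{"dr":[0,0,0],"xyz":[0,0,0],"gripper":-1}]'
python3 d.py 436.5 -2.5 12 3.7
```

```text
time: 15.57
tool_pos: [0.4362, -0.0025, 0.0702]
tcp_rot: [-1.569, 0.004, 0.061]
ft_force: [0.6, 0.3, 0.8]
gripper_width: 0.0878
pos [436.2  -2.5  70.2] rpy [-89.9   0.2   3.5] t 15.5667 w 87.8 F [0.6 0.3 0.8]
shift [ 0.6 58.2 -0.1] turn [-0.1 -0.2 -0.2] | shift after turn [ 0.3 58.2 -0.1] j6 -1.91
```

```bash
M="python3 -m handwheel"
$M '[{"dr":[0,-0.2,0],"xyz":[0,20,0],"gripper":-1},{"dr":[0,0,0],"xyz":[0,20,0],"gripper":-1},{"dr":[0,0,0],"xyz":[0,12,0],"gripper":-1},{"dr":[0,0,0],"xyz":[0,4,0],"gripper":-1},{"dr":[0,0,0],"xyz":[0,0,0],"gripper":-1}]'
$M '[{"dr":[0,0,0],"xyz":[0,2,0],"gripper":-1},{"dr":[0,0,0],"xyz":[0,0,0],"gripper":-1},{"dr":[0,0,0],"xyz":[0,0,0],"gripper":-1}]'
$M '[{"dr":[0,0,0],"xyz":[0,0,0],"gripper":1},{"dr":[0,0,0],"xyz":[0,0,0],"gripper":1},{"dr":[0,0,0],"xyz":[0,0,0],"gripper":1},{"dr":[0,0,0],"xyz":[0,0,0],"gripper":1},{"dr":[0,0,0],"xyz":[0,0,0],"gripper":1}]' 10
$M '[{"dr":[0,0,0],"xyz":[0,0,0],"gripper":1},{"dr":[0,0,0],"xyz":[0,0,0],"gripper":1},{"dr":[0,0,0],"xyz":[0,0,0],"gripper":1}]' 58
```

```text
time: 15.98
tool_pos: [0.4367, -0.0026, 0.0156]
tcp_rot: [-1.571, 0.0, 0.064]
ft_force: [-0.2, 0.1, 0.4]
gripper_width: 0.0882
time: 16.23
tool_pos: [0.4366, -0.0027, 0.0143]
tcp_rot: [-1.571, -0.001, 0.064]
ft_force: [-0.0, 0.2, -0.1]
gripper_width: 0.0878
time: 16.65
tool_pos: [0.4362, -0.0026, 0.0137]
tcp_rot: [-1.571, -0.0, 0.064]
ft_force: [-1.0, -0.8, 2.5]
gripper_width: 0.0616
time: 16.9
tool_pos: [0.4362, -0.0026, 0.0137]
tcp_rot: [-1.571, -0.0, 0.064]
ft_force: [-0.0, -0.7, 3.2]
gripper_width: 0.0612
```

```bash
M="python3 -m handwheel"
$M '[{"dr":[0,0,0],"xyz":[0,-3,0],"gripper":1},{"dr":[0,0,0],"xyz":[0,-6,0],"gripper":1},{"dr":[0,0,0],"xyz":[0,-10,0],"gripper":1},{"dr":[0,0,0],"xyz":[0,-15,0],"gripper":1},{"dr":[0,0,0],"xyz":[0,-15,0],"gripper":1}]'
$M '[{"dr":[0,0,0],"xyz":[0,-10,0],"gripper":1},{"dr":[0,0,0],"xyz":[0,-5,0],"gripper":1},{"dr":[0,0,0],"xyz":[0,0,0],"gripper":1},{"dr":[0,0,0],"xyz":[0,0,0],"gripper":1}]'
python3 - <<'E'
from h import *
import pickle
d=cap('scene');i=d['image'][130:330,150:400];pickle.dump(d,open('s7.pkl','wb'))
cv2.imwrite('pics/s7.png',cv2.resize(i[:,:,::-1],None,fx=3,fy=3)[:600,:800])
P=cloud(d);m=(P[...,0]>.40)&(P[...,0]<.64)&(abs(P[...,1])<.06)&(P[...,2]>.03)&(P[...,2]<.13)&(d['image'].sum(2,dtype=int)>480)
q=P[m];print(len(q))
for a in np.arange(.40,.62,.02):
    s=q[(q[:,0]>a)&(q[:,0]<a+.02)]
    if len(s)>5:print(round(a,2),len(s),np.median(s[:,2]).round(4))
print(state()['ft_torque'])
E
```

```text
time: 17.32
tool_pos: [0.4358, -0.0025, 0.0632]
tcp_rot: [-1.57, 0.001, 0.064]
ft_force: [0.3, -0.7, -1.4]
gripper_width: 0.0614
time: 17.65
tool_pos: [0.436, -0.0025, 0.0775]
tcp_rot: [-1.571, 0.0, 0.064]
ft_force: [1.0, 0.3, -1.4]
gripper_width: 0.0611
748
0.44 11 0.0798
0.46 83 0.0798
0.48 82 0.0802
0.5 89 0.0798
0.52 108 0.0796
0.54 108 0.0794
0.56 119 0.0791
0.58 113 0.0787
0.6 35 0.0781
[-0.00112495  0.09956161 -0.00637273]
```

View pics/s7.png

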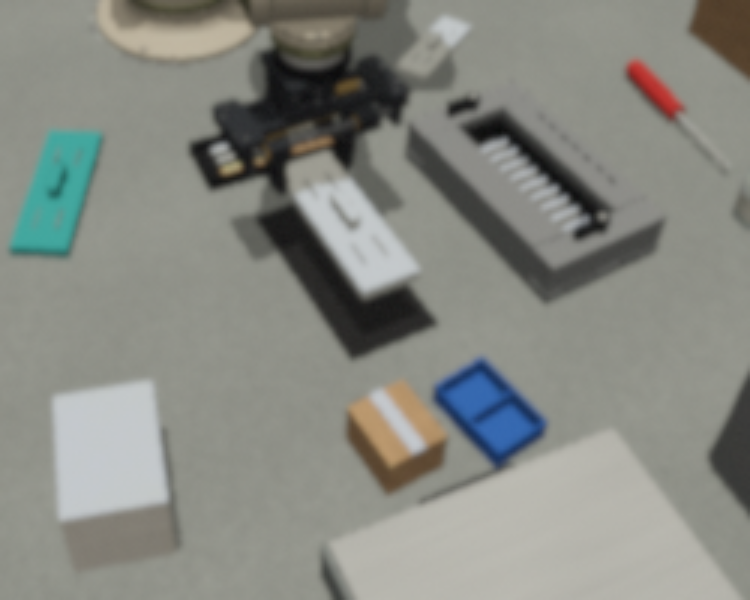

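The panel is held level (about 1.5 mm droop) across its sides. I refine the rack pose from both cameras by the bright top face.

```bash
python3 - <<'E'
from h import *
import pickle
D=pickle.load(open('d0.pkl','rb'))
for n,sd,b in (('top',(346,130),(320,370,105,160)),('scene',(186,278),(155,220,245,335))):
    d=D[n];g=cv2.cvtColor(d['image'],cv2.COLOR_RGB2GRAY).astype(int)
    m=np.zeros(g.shape,bool);m[b[2]:b[3],b[0]:b[1]]=True
    ref=g[sd[1],sd[0]]; m&=g>ref-25
    _,l=cv2.connectedComponents(m.astype(np.uint8));c,_=cv2.findContours((l==l[sd[1],sd[0]]).astype(np.uint8),0,2);c=max(c,key=cv2.contourArea)
    print(n,ref,cv2.minAreaRect((ray(d,c[:,0],.083)[:,:2]*1000).astype(np.float32)))
E
```

```text
top 164 ((677.7739868164062, -291.019287109375), (82.08804321289062, 117.08736419677734), 77.94556427001953)
scene 197 ((677.4273681640625, -290.8900451660156), (83.85909271240234, 119.15333557128906), 77.78517150878906)
```

```bash
M="python3 -m handwheel"
$M '[{"dr":[0,0,0],"xyz":[-1,0,-8],"gripper":1},{"dr":[0,0,0],"xyz":[-2,0,-16],"gripper":1},{"dr":[0,0,0],"xyz":[-3,0,-22],"gripper":1},{"dr":[0,0,0],"xyz":[-3,0,-25],"gripper":1},{"dr":[0,0,0],"xyz":[-3,0,-25],"gripper":1}]' >/dev/null
$M '[{"dr":[0,0,0],"xyz":[-3,0,-25],"gripper":1},{"dr":[0,0,0],"xyz":[-3,0,-25],"gripper":1},{"dr":[0,0,0],"xyz":[-3,0,-25],"gripper":1},{"dr":[0,0,0],"xyz":[-3,0,-25],"gripper":1},{"dr":[0,0,0],"xyz":[-3,0,-20],"gripper":1}]' >/dev/null
$M '[{"dr":[0,2,0],"xyz":[-2,0,-11],"gripper":1},{"dr":[0,4,0],"xyz":[0,0,-5],"gripper":1},{"dr":[0,5,0],"xyz":[0,0,0],"gripper":1},{"dr":[0,3.5,0],"xyz":[0,0,0],"gripper":1},{"dr":[0,1.3,0],"xyz":[0,0,0],"gripper":1}]' >/dev/null
$M '[{"dr":[0,0,0],"xyz":[0,0,0],"gripper":1},{"dr":[0,0,0],"xyz":[0,0,0],"gripper":1}]' >/dev/null
python3 d.py 421.9 -236.2 55 -12.1
```

```text
pos [ 421.8 -235.8   77.4] rpy [-90.    0.  -12.1] t 19.1167 w 61.3 F [ 0.6  0.2 -1. ]
shift [ 0.2 22.4 -0.4] turn [-0.  0. -0.] | shift after turn [ 0.2 22.4 -0.4] j6 -2.12
```

```bash
M="python3 -m handwheel"
$M '[{"dr":[0,0,0],"xyz":[0,8,-0.4],"gripper":1},{"dr":[0,0,0],"xyz":[0,9,0],"gripper":1},{"dr":[0,0,0],"xyz":[0,5.4,0],"gripper":1},{"dr":[0,0,0],"xyz":[0,0,0],"gripper":1},{"dr":[0,0,0],"xyz":[0,0,0],"gripper":1}]'
python3 - <<'E'
from h import *
import pickle
D={n:cap(n) for n in ('top','scene')};pickle.dump(D,open('d8.pkl','wb'))
t=D['top']['image'][95:225,270:400,::-1];s=D['scene']['image'][140:340,130:290,::-1]
cv2.imwrite('pics/p8.png',np.hstack([cv2.resize(t,(400,400),interpolation=2),cv2.resize(s,(320,400),interpolation=2)]))
E
python3 d.py 421.9 -236.2 55 -12.1
```

```text
time: 19.53
tool_pos: [0.4217, -0.2362, 0.0546]
tcp_rot: [-1.57, 0.001, -0.211]
ft_force: [0.4, 0.9, -2.2]
gripper_width: 0.0613
pos [ 421.9 -236.4   55.2] rpy [-90.   -0.  -12.1] t 19.6333 w 61.0 F [-0.9  0.7 -1.3]
shift [-0.1  0.2  0.2] turn [ 0. -0.  0.] | shift after turn [-0.1  0.2  0.2] j6 -2.12
```

View pics/p8.png

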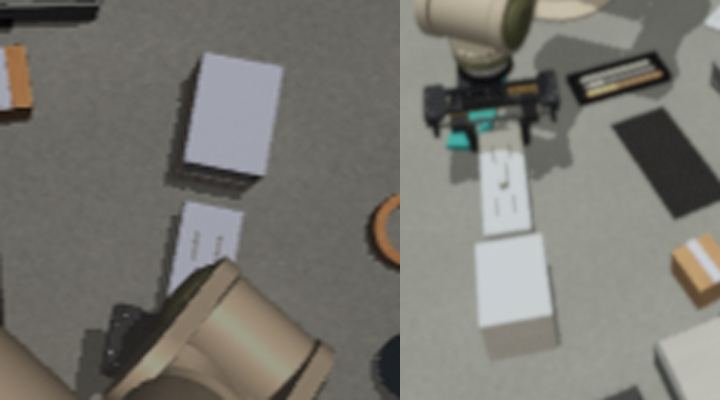

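The panel sits just in front of the mouth, with its front corners at (187,202) and (243,211) in the top crop. I check its lateral offset against the rack axis.

```bash
python3 - <<'E'
from h import *
import pickle
D=pickle.load(open('d8.pkl','rb'));a=np.radians(-12.1);ex=np.array([np.cos(a),np.sin(a)]);ey=np.array([-ex[1],ex[0]]);m=np.array([.6194,-.2785])
for n,b in (('top',(310,370,155,190)),('scene',(165,205,205,258))):
    d=D[n];g=cv2.cvtColor(d['image'],cv2.COLOR_RGB2GRAY).astype(int);P=cloud(d)
    k=np.zeros(g.shape,bool);k[b[2]:b[3],b[0]:b[1]]=True
    k&=(g>140)&(P[...,2]<.07)&(P[...,2]>.04)
    c,_=cv2.findContours(k.astype(np.uint8),0,2);c=max(c,key=cv2.contourArea)
    w=ray(d,c[:,0],.0565)[:,:2]-m;u=w@ex*1e3;v=w@ey*1e3
    print(n,'front',u.max().round(1))
    for lo in (-50,-70,-90,-110):
        s=(u>lo-6)&(u<lo+6); print(lo,v[s].min().round(1),v[s].max().round(1)) if s.any() else 0
    q=P[k]; uu=(q[:,:2]-m)@ex*1e3
    for lo in (-50,-70,-100): s=abs(uu-lo)<8; print('z',lo,np.median(q[s,2]) if s.any() else None)
E
```

```text
top front -35.6
-70 -29.9 25.3
-90 -28.5 28.2
-110 25.4 27.9
z -50 0.05404936388527459
z -70 0.054448290493396945
z -100 0.05447435817067947
scene front -27.9
-50 27.8 27.8
-70 30.3 30.3
-90 -31.7 -29.2
-110 30.8 30.8
z -50 0.056255758788124
z -70 0.056147059288895906
z -100 0.05687500174358984
```

Offset is within about 2 mm of the 8 mm play each side, and the height fits. Slide in.

```bash
M="python3 -m handwheel"
$M '[{"dr":[0,0,0],"xyz":[6,0,0],"gripper":1},{"dr":[0,0,0],"xyz":[12,0,0],"gripper":1},{"dr":[0,0,0],"xyz":[14,0,0],"gripper":1},{"dr":[0,0,0],"xyz":[14,0,0],"gripper":1},{"dr":[0,0,0],"xyz":[14,0,0],"gripper":1}]'
$M '[{"dr":[0,0,0],"xyz":[14,0,0],"gripper":1},{"dr":[0,0,0],"xyz":[14,0,0],"gripper":1},{"dr":[0,0,0],"xyz":[14,0,0],"gripper":1},{"dr":[0,0,0],"xyz":[14,0,0],"gripper":1},{"dr":[0,0,0],"xyz":[10,0,0],"gripper":1}]'
$M '[{"dr":[0,0,0],"xyz":[8,0,0],"gripper":1},{"dr":[0,0,0],"xyz":[4,0,0],"gripper":1},{"dr":[0,0,0],"xyz":[2,1,0],"gripper":1},{"dr":[0,0,0],"xyz":[0,1,0],"gripper":1},{"dr":[0,0,0],"xyz":[0,0,0],"gripper":1}]'
python3 d.py 568.6 -267.6 51 -12.1
```

```text
time: 20.05
tool_pos: [0.4816, -0.2493, 0.0555]
tcp_rot: [-1.571, -0.001, -0.212]
ft_force: [0.5, -1.0, -1.2]
gripper_width: 0.0616
time: 20.47
tool_pos: [0.5465, -0.2631, 0.0554]
tcp_rot: [-1.571, -0.001, -0.211]
ft_force: [0.7, 0.3, -1.9]
gripper_width: 0.0608
time: 20.88
tool_pos: [0.5583, -0.2656, 0.0529]
tcp_rot: [-1.57, 0.001, -0.212]
ft_force: [-0.4, -0.3, -1.7]
gripper_width: 0.0617
pos [ 558.3 -265.6   52.9] rpy [-90.    0.  -12.1] t 20.8833 w 61.7 F [-0.4 -0.3 -1.7]
shift [10.5  1.9  0.2] turn [-0. -0. -0.] | shift after turn [10.5  1.9  0.2] j6 -1.99
```

```bash
M="python3 -m handwheel"
$M '[{"dr":[0,0,0],"xyz":[3,0,0],"gripper":1},{"dr":[0,0,0],"xyz":[2.5,0,0],"gripper":1},{"dr":[0,0,0],"xyz":[2,0,0],"gripper":1},{"dr":[0,0,0],"xyz":[0,0,0],"gripper":1}]'
$M '[{"dr":[0,0,0],"xyz":[1,0,0],"gripper":1},{"dr":[0,0,0],"xyz":[1,0,0],"gripper":1},{"dr":[0,0,0],"xyz":[0,0,0],"gripper":1}]'
python3 d.py 568.6 -267.6 51 -12.1
```

```text
time: 21.22
tool_pos: [0.5664, -0.2675, 0.0533]
tcp_rot: [-1.571, -0.0, -0.212]
ft_force: [0.4, 1.0, -1.9]
gripper_width: 0.0611
time: 21.47
tool_pos: [0.5673, -0.2676, 0.0528]
tcp_rot: [-1.57, 0.002, -0.212]
ft_force: [-5.0, -0.2, -1.2]
gripper_width: 0.061
pos [ 567.3 -267.6   52.8] rpy [-90.    0.1 -12.1] t 21.4667 w 61.0 F [-5.  -0.2 -1.2]
shift [1.3 1.8 0.2] turn [-0.  -0.  -0.1] | shift after turn [1.3 1.8 0.2] j6 -1.99
```

```bash
M="python3 -m handwheel"
$M '[{"dr":[0,0,0],"xyz":[0,1,0],"gripper":1},{"dr":[0,0,0],"xyz":[0,0.7,0],"gripper":1},{"dr":[0,0,0],"xyz":[0,0,0],"gripper":1}]'
$M '[{"dr":[0,0,0],"xyz":[1,0,0],"gripper":1},{"dr":[0,0,0],"xyz":[0.5,0,0],"gripper":1},{"dr":[0,0,0],"xyz":[0,0,0],"gripper":1}]'
python3 d.py 568.6 -267.6 51 -12.1
```

```text
time: 21.72
tool_pos: [0.5673, -0.2676, 0.0511]
tcp_rot: [-1.57, 0.002, -0.212]
ft_force: [-5.4, 0.6, -1.1]
gripper_width: 0.0611
time: 21.97
tool_pos: [0.5674, -0.2676, 0.0507]
tcp_rot: [-1.57, 0.006, -0.212]
ft_force: [-11.7, 1.5, 0.5]
gripper_width: 0.0614
pos [ 567.4 -267.6   50.7] rpy [-89.9   0.3 -12.1] t 21.9667 w 61.4 F [-11.7   1.5   0.5]
shift [ 1.2 -0.3  0.2] turn [-0.1 -0.  -0.3] | shift after turn [ 1.2 -0.3  0.2] j6 -1.99
```

```bash
M="python3 -m handwheel"
$M '[{"dr":[0,0,0],"xyz":[0,0.6,0],"gripper":1},{"dr":[0,0,0],"xyz":[0,0.3,0],"gripper":1},{"dr":[0,0,0],"xyz":[0,0,0],"gripper":1}]'
$M '[{"dr":[0,0,0],"xyz":[0,0,0],"gripper":-0.6},{"dr":[0,0,0],"xyz":[0,0,0],"gripper":-1},{"dr":[0,0,0],"xyz":[0,0,0],"gripper":-1},{"dr":[0,0,0],"xyz":[0,0,0],"gripper":-1},{"dr":[0,0,0],"xyz":[0,0,0],"gripper":-1}]'
python3 d.py 568.6 -267.6 51 -12.1
```

```text
time: 22.22
tool_pos: [0.5674, -0.2676, 0.0505]
tcp_rot: [-1.57, 0.005, -0.212]
ft_force: [-12.9, 2.4, 4.3]
gripper_width: 0.061
time: 22.63
tool_pos: [0.5698, -0.2682, 0.0507]
tcp_rot: [-1.571, -0.001, -0.212]
ft_force: [0.1, 0.4, 0.3]
gripper_width: 0.0878
pos [ 569.8 -268.2   50.7] rpy [-90.   -0.1 -12.1] t 22.6333 w 87.8 F [0.1 0.4 0.3]
shift [-1.3 -0.3  0.3] turn [ 0.  -0.   0.1] | shift after turn [-1.3 -0.3  0.3] j6 -1.99
```

```bash
M="python3 -m handwheel"
$M '[{"dr":[0,0,0],"xyz":[-1,-10,0],"gripper":-1},{"dr":[0,0,0],"xyz":[0,-30,0],"gripper":-1},{"dr":[0,0,0],"xyz":[0,-40,0],"gripper":-1},{"dr":[0,0,0],"xyz":[-10,-40,0],"gripper":-1},{"dr":[0,0,0],"xyz":[-35,-30,0],"gripper":-1}]' >/dev/null
$M '[{"dr":[0,0,0],"xyz":[-35,0,10],"gripper":-1},{"dr":[0,0,0],"xyz":[-30,0,30],"gripper":-1},{"dr":[0,0,0],"xyz":[0,0,40],"gripper":-1},{"dr":[0,0,0],"xyz":[0,0,40],"gripper":-1},{"dr":[0,0,0],"xyz":[0,0,40],"gripper":-1}]' >/dev/null
$M '[{"dr":[0,0,0],"xyz":[0,0,30],"gripper":-1},{"dr":[0,0,0],"xyz":[0,0,0],"gripper":-1},{"dr":[0,0,0],"xyz":[0,0,0],"gripper":-1}]'
python3 - <<'E'
from h import *
import pickle
D={n:cap(n) for n in ('top','scene')};pickle.dump(D,open('d9.pkl','wb'))
t=D['top']['image'][95:255,140:440,::-1];s=D['scene']['image'][110:310,30:390,::-1]
cv2.imwrite('pics/p9.png',np.vstack([cv2.resize(t,(560,299),interpolation=2),cv2.resize(s,(540,300),interpolation=2)[:, :540] if 0 else cv2.resize(s,(560,300),interpolation=2)]))
d=D['top'];g=cv2.cvtColor(d['image'],cv2.COLOR_RGB2GRAY).astype(int);P=cloud(d)
a=np.radians(-12.1);ex=np.array([np.cos(a),np.sin(a)]);ey=np.array([-ex[1],ex[0]]);m=np.array([.6194,-.2785])
for n in D:
    d=D[n];P=cloud(d);g=cv2.cvtColor(d['image'],cv2.COLOR_RGB2GRAY)
    w=P[...,:2]-m;u=w@ex*1e3;v=w@ey*1e3
    k=(u>-110)&(u<-5)&(abs(v)<45)&(P[...,2]>.03)&(P[...,2]<.075)&(g>130)
    print(n,k.sum(),'u',np.percentile(u[k],[1,99]),'v',np.percentile(v[k],[2,98]),'z',np.median(P[...,2][k]))
    q=ray(d,np.argwhere(k)[:,::-1],.052)[:,:2]-m;print('ray u',(q@ex*1e3).min(),'v',(q@ey*1e3).min(),(q@ey*1e3).max())
E
```

```text
time: 23.72
tool_pos: [0.5047, -0.0592, 0.1985]
tcp_rot: [-1.571, -0.001, -0.209]
ft_force: [-0.6, -0.4, -0.6]
gripper_width: 0.0881
top 380 u [-74.29589838  -5.80505671] v [-29.18516212  27.28495223] z 0.05214861509103119
ray u -74.96963940888695 v -30.317743883678645 28.694155376297477
scene 349 u [-75.24643991 -23.49910412] v [-29.75458602  29.52393473] z 0.05353598921756253
ray u -76.42547578063873 v -31.12471303839521 30.97870899026586
```

View pics/p9.png

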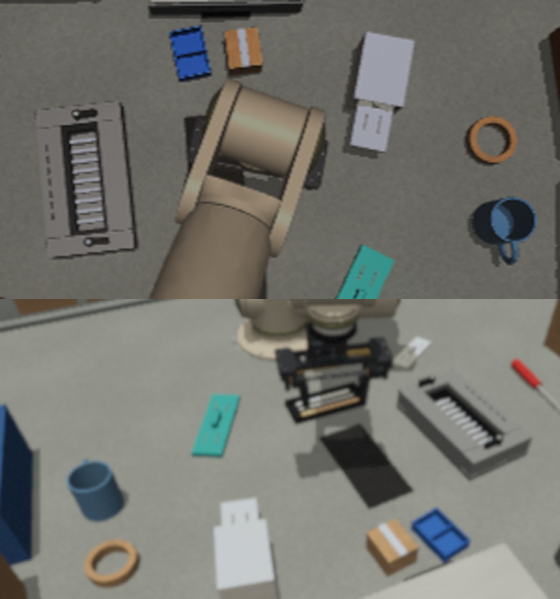

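The panel sticks out 75 mm with its top at 52 mm, centred in the bay. Both buttons lie across the case, the bystanders are in place and the arm is clear.

```bash
python3 -c "
from station import job_done;print(job_done())"
```

```text
the job is handed in; nothing more can be done
None
```

The job is done and handed in at about 23.8 s of the 72 s allowed. I turned both buttons aside, lifted the panel out by its ridge and laid it on the middle of the mat. I then released it, regripped it across its long sides near the robot's end and slid it, ridge up, into the rack bay.

**Panel home:** While still gripped it pressed against the back at about 12 N. After release, both cameras show it sticking out 75–76 mm (75 expected), with its top at 52–54 mm (52 expected) and centred in the bay to about 1 mm.

**Buttons:** After turning, the wrist view showed both bars lying at about 90° across the case, clear of the panel. The last pictures show the same.

**Rest of the bench:** The screwdriver, mug, tape roll, carton and tray look undisturbed in the last pictures. The jar was outside those crops, so I did not check it again at the end. Nothing was dropped.

**Forces:** The largest force I read was about 14 N, when setting the panel on the mat.

**Disagreements:** My first rack position was off by about 5 mm. I corrected it before the insertion using the rack's top face, where the two cameras agreed to 0.4 mm. Nothing else failed or disagreed beyond a few millimetres.

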